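Dock the finned cold block in the finned cold dock

TASK

Put the cold block back in the cold dock: pick it up by its handle and lower it so that its fins slide between the dock's fins until it sits fully home, level and centred end to end on the dock's fins. The dock's finned insert is clamped off-centre by an unknown amount along its rails, so feel gently for the gaps, never ram the fins, and keep hold of the block over the dock until it is home; then let go and leave the other things on the bench alone.

Things in the scene. Friction and masses are not known exactly. Their poses are not given: they have to be found in the camera images.
- block_centre (a point): centre of the loose cold block (aluminium, 0.3 to 0.6 kg, standing on its fins, 78 mm tall in all): the point half-way up, 39 mm above the fin tips. x along fins and handle, y across them, z up. Its body, 68 (x) x 80 (y) x 18 mm with dark vial-well discs, reaches from 15 mm below to 3 mm above this point. Same when turned half round.
- block_handle (a point): centre of the cold block's black handle bar, 30 mm above block_centre: 74 mm long (x), 16 mm wide (y), 18 mm tall, on two steel posts at x = +-29 mm; 18 mm of free space between bar and body. Carry it straight across: an arc about the robot's base would strike the plate hotel, whose base fills the bench beyond x = 0.57 m from y = -0.2 to 0.3 m
- cold_block: the same cold block; origin at the level of its fin tips, under its centre. Five parallel fins stand under the body, each 64 mm long (x), 5 mm thick (y), 24 mm deep, at y = -24, -12, 0, 12, 24 mm
- dock: cold dock, fixed to the bench: white base 100 (x) x 136 (y) mm with two aluminium rails along y, 23 mm high, and between them a clamped finned insert. Origin at the centre of the base's underside, z up. The insert is centred in x, but its centre lies anywhere from -9 to +9 mm along y from this origin: that offset is not given and must be felt for. It does not move during the work.
- dock_top (a point): point of the dock 46 mm above its origin, level with the tops of the insert's fins (not shifted with the insert). Insert, from its own centre in y: fins 64 mm long (x), 4 mm thick at -18, -6, 6, 18 mm; blue end cheeks 28 to 44 mm out, as high. So five gaps 8 mm wide at -24, -12, 0, 12, 24 mm; the block fits one way only, 1.5 mm play each side.
- dock_home (a point): point of the dock 22 mm above its origin: the height of the block's fin tips when fully home, its body's underside resting on the dock's fin tops. The gaps' bottoms are 2 mm lower, so the fin tips do not touch them.
- jar: bystander: clear jar with yellow cap, 47 mm across, 80 mm tall; origin at the centre of its underside
- bench_timer: bystander: white timer, 62x68x24 mm; origin at the centre of its underside
- red_marker: bystander: marker pen with red cap, lying, 137 mm long (y), 14 mm thick; origin at the centre of its underside
- tape: bystander: roll of green tape lying flat, 90 mm across, 19 mm tall; origin at the centre of its underside
- seal_box: bystander: small grey card box, 32x52x20 mm; origin at the centre of its underside
Not all that is in view belongs to the job. Leave any purple look-alike of the cold_block alone.

How it is judged:
By the outcome, as a careful person would: the job done as asked, in the order asked, and still so for the second after the job is handed in, with the robot touching nothing.
It also fails if it takes over 64 s, if anything falls off the work surface, if the arm or the gripper's body presses on something with over 40 N, if the wrist force passes 120 N, or if a joint passes its speed limit or range.

ROBOT

A 6-joint arm with a two-finger parallel gripper is mounted at the origin on a cart in front of the work surface, level with it; the furniture and walls round the work are solid. World frame = base frame: x ahead of the robot, y to its left, z up, the work surface at z = 0. Lengths are in m, angles in rad, forces in N, time in s.
With the tool pointing down it reaches from about 0.35 to 1 m from the base axis. Payload 7.1 kg.
Tool frame: the origin (TCP) lies between the finger pads; the fingertips stand 22 mm ahead of it and the grasp point (between the pads) lies 3 mm ahead of it; z points along the fingers, y is the line along which they close (so a half turn about z gives the same grasp; the last joint's range is limited). The gripper opens to 85 mm and grips with 20 to 120 N. Pads are 22 mm wide; open, the fingers measure 114 mm over their backs; the gripper's body (76 mm by 85 mm) begins 54 mm behind the grasp point. The pads swing forward as they close: fully open they stand 13 mm farther back than shut.
Start: joints at [-1.277, 0.423, 1.63, -0, 1.089, -0.019], TCP at [0.192, -0.595, 0.253] pointing down, gripper open.
Joint ranges: [-3, 3], [-0.9, 2.11], [0.09, 2.58], [-1.31, 4.45], [0.11, 2.69], [-2.54, 2.54]. Speed limits (rad/s): [2.39, 2.39, 3.01, 3.14, 3.14, 3.14].

INTERFACE

Orientations are given as a rotation vector (axis times angle).
In Python, from rig import manip gives the robot as it stands. The module is installed in compiled form; this text tells all that it offers. Calls block until the motion is done:
- manip.move_to(position, orientation): joint-space move of the TCP to a pose.
- manip.servo_line(position, orientation=None, rate=0.15): straight line of the TCP; orientation=None keeps the orientation; rate is the mean speed in m/s.
- manip.set_joints(angles): joint-space move.
- manip.command_gripper(opening, f_grip=None): finger opening in m; f_grip is the grip in N (None keeps the last); returns when the fingers have stopped.
- manip.hold(seconds).
- manip.solve_ik(position, orientation): joint angles nearest the present ones, or None.
- manip.camera(name): name is "scene" or "top"; returns a dict with "image" (400x640x3 uint8, red, green, blue), "fx", "fy", "cx", "cy" (pixels), "cam_to_world" (4x4, takes a point from camera to world coordinates). Camera axes: x right, y down, z forward; pixel columns grow to the right and rows downward; lengths in m; the calibration is good to about 2 mm. A picture is of the moment at which its call begins. There is no depth.
A pose or a line that the arm cannot do raises manip.IKError and nothing moves.
- manip.sign_off(): hands the job in; it is judged then, once.
Readings, each from a call of its own:
- manip.get_time(): time.
- manip.get_joint_positions(): joint angles.
- manip.get_joint_vel(): joint speeds.
- manip.get_tau(): joint torques, N m.
- manip.get_position(): TCP position.
- manip.get_ee_rot(): TCP orientation.
- manip.get_contact_force(): force on the tool from outside, world axes, zero at the start.
- manip.get_torque(): the same for the moment, N m.
- manip.get_width(): finger opening in m.
- manip.get_grip_force(): force on a finger pad.
Only numpy, scipy, OpenCV 4.12 (cv2) and the standard library are available. Lean on these libraries where they do the work, as an engineer would, in place of code of your own. Each camera call takes 0.05 s, during which the arm holds its last target. There are 200 camera calls.

## Working session

There is one attempt and no reset: what is moved stays moved. The work goes in short steps, each a Python script; the robot and the scene stay as the last script left them, time stands still between calls to the robot, and variables do not carry over. Pictures are saved under pics/ and viewed, at most 10 in all, crops included, and the job is handed in when it is done.

```bash
mkdir -p pics; ls
python3 - <<'E'
from rig import manip
import cv2,pickle
d={}
for n in("scene","top"):
    c=manip.camera(n); d[n]=c; cv2.imwrite(f"pics/{n}0.png",c["image"][:,:,::-1])
    print(n,c["fx"],c["fy"],c["cx"],c["cy"],c["cam_to_world"].round(3).tolist())
pickle.dump(d,open("cams.pkl","wb"))
print(manip.get_time(),manip.get_ee_rot(),manip.get_position(),manip.get_width())
E
```

```text
pics
scene 400.1665858611379 400.1665858611379 316.6664926441033 200.31919259190522 [[-0.505, -0.651, 0.567, -0.25], [-0.863, 0.377, -0.336, 0.454], [0.005, -0.659, -0.752, 1.169], [0.0, 0.0, 0.0, 1.0]]
top 452.87810797077253 452.87810797077253 317.31699528593845 199.15233259711684 [[-0.001, -0.989, 0.148, 0.359], [-1.0, 0.002, 0.005, -0.042], [-0.006, -0.148, -0.989, 1.394], [0.0, 0.0, 0.0, 1.0]]
0.1 [-3.10188063e+00 -4.89090037e-01  3.16288825e-04] [ 0.19220039 -0.59420875  0.25261188] 0.08549148449092214
```

View pics/top0.png

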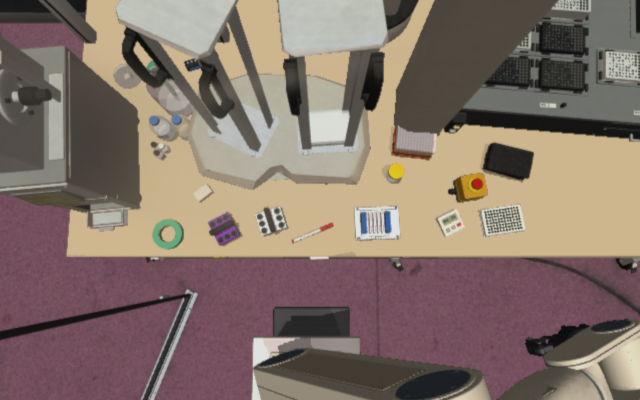

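View pics/scene0.png

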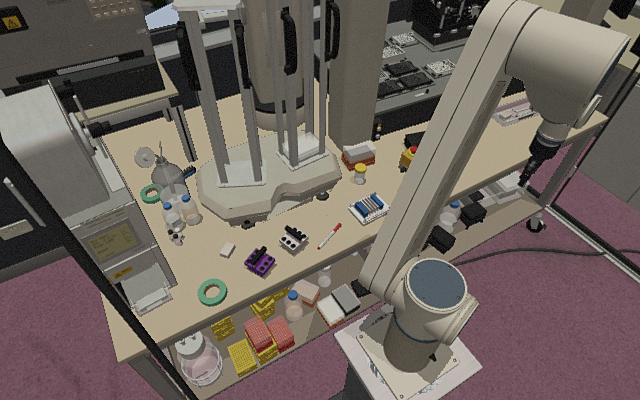

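Top view candidates for the cold block: the silver block with the black handle at (271,221), and the purple look-alike at (225,229). The black box at (508,160) and the white rack at (503,220) don't fit the description. I choose the silver one. The dock is at (377,223). Next is a close crop to check the choice.

Run:
```python
import cv2,numpy as np
t=cv2.imread("pics/top0.png");s=cv2.imread("pics/scene0.png")
a=cv2.resize(t[200:245,250:310],None,fx=6.5,fy=6.5,interpolation=cv2.INTER_CUBIC)
b=cv2.resize(t[200:245,347:407],None,fx=6.5,fy=6.5,interpolation=cv2.INTER_CUBIC)
c=cv2.resize(s[218:263,265:325],None,fx=6.5,fy=6.5,interpolation=cv2.INTER_CUBIC)
d=cv2.resize(s[185:230,338:398],None,fx=6.5,fy=6.5,interpolation=cv2.INTER_CUBIC)
cv2.imwrite("pics/crop0.png",np.vstack([np.hstack([a,b]),np.hstack([c,d])]))
```

```text
(no output)
```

View pics/crop0.png

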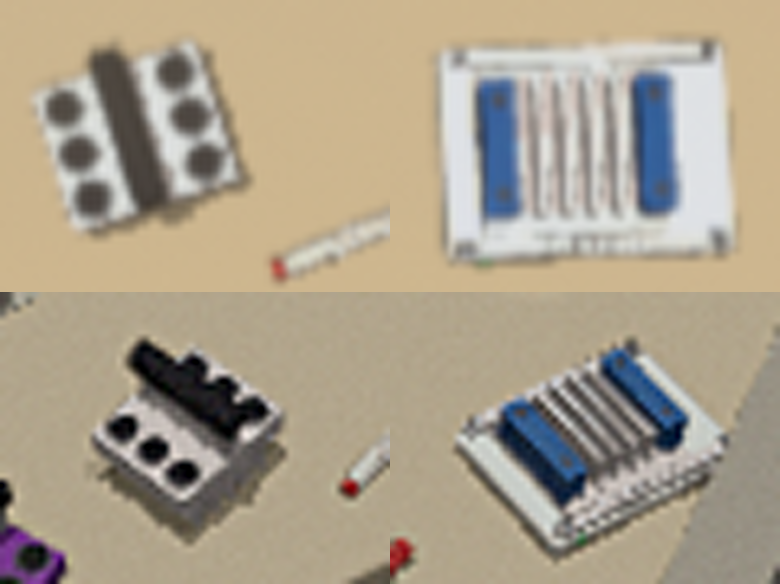

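The crop confirms the silver block with its black handle bar and six wells, centred near (271,221). The dock's blue cheeks are near (360,222) and (384,222), with four fins between them. Now I'll measure both.

```bash
cat > h.py <<'E'
import cv2,numpy as np
def ray(c,uv,z):
    uv=np.atleast_2d(uv).astype(float);T=c["cam_to_world"]
    d=np.c_[(uv[:,0]-c["cx"])/c["fx"],(uv[:,1]-c["cy"])/c["fy"],np.ones(len(uv))]@T[:3,:3].T
    o=T[:3,3]; return o+d*((z-o[2])/d[:,2])[:,None]
def blobs(mask,amin=15):
    n,l,st,ce=cv2.connectedComponentsWithStats(mask.astype(np.uint8),connectivity=4)
    return [np.argwhere(l==i)[:,::-1] for i in range(1,n) if st[i,4]>=amin]
def pca(P):
    m=P.mean(0);w,v=np.linalg.eigh(np.cov((P-m).T));a=v[:,1];q=(P-m)@v
    return m,np.degrees(np.arctan2(a[1],a[0])),np.ptp(q[:,1]),np.ptp(q[:,0])
E
python3 - <<'E'
import pickle;from h import *
d=pickle.load(open("cams.pkl","rb"))
rois={"top":[(250,200,292,245),(347,200,407,245)],"scene":[(275,218,312,255),(338,185,398,230)]}
for n,c in d.items():
    im=c["image"].astype(int);hsv=cv2.cvtColor(c["image"],cv2.COLOR_RGB2HSV)
    def roi(m,r):
        k=np.zeros(m.shape,bool);x0,y0,x1,y1=r;k[y0:y1,x0:x1]=1;return m&k
    dark=roi(im.max(2)<115,rois[n][0])
    for b in blobs(dark): 
        m,a,l,w=pca(ray(c,b,.078)[:,:2]);print(n,"dark",len(b),b.mean(0).round(1),m.round(4),a.round(1),l.round(3),w.round(3))
    body=roi((hsv[...,1]<60),rois[n][0])
    for b in blobs(body,60):
        P=ray(c,b,.042)[:,:2];r=cv2.minAreaRect((P*1000).astype(np.float32));print(n,"body",len(b),r)
    blue=roi((hsv[...,0]>95)&(hsv[...,0]<130)&(hsv[...,1]>100),rois[n][1])
    for b in blobs(blue):
        m,a,l,w=pca(ray(c,b,.046)[:,:2]);print(n,"blue",len(b),b.mean(0).round(1),m.round(4),a.round(1),l.round(3),w.round(3))
    white=roi(hsv[...,1]<50,rois[n][1])|blue
    for b in blobs(white,200):
        for z in(.0,.01,.02):
            P=ray(c,b,z)[:,:2];r=cv2.minAreaRect((P*1000).astype(np.float32));print(n,"base",z,len(b),r)
E
```

```text
scene dark 332 [294.7 240. ] [0.4566 0.1195] 157.5 0.122 0.093
scene dark 17 [283.3 238.6] [0.4802 0.1499] 82.1 0.015 0.014
scene dark 17 [288.2 241.8] [0.4603 0.1419] 172.7 0.015 0.014
scene dark 17 [292.9 245.6] [0.4392 0.1355] 99.0 0.015 0.014
scene body 1212 ((500.81622314453125, 106.31522369384766), (129.57496643066406, 154.88357543945312), 60.2269172668457)
scene blue 70 [377.1 201. ] [ 0.4797 -0.24  ] 176.7 0.074 0.024
scene blue 99 [361. 209.] [ 0.4773 -0.1659] 176.8 0.075 0.029
scene base 0.0 1160 ((491.32257080078125, -233.24102783203125), (186.44808959960938, 198.64559936523438), 52.155330657958984)
scene base 0.01 1160 ((484.9770202636719, -227.35903930664062), (184.85260009765625, 196.94577026367188), 52.155330657958984)
scene base 0.02 1160 ((478.6314392089844, -221.47705078125), (183.25711059570312, 195.2459259033203), 52.155330657958984)
top dark 140 [269.7 220.1] [0.4945 0.1041] -161.2 0.075 0.016
top dark 16 [276.5 210.5] [0.5226 0.0844] -147.8 0.012 0.012
top dark 18 [259.3 216.1] [0.5061 0.1346] 159.1 0.013 0.012
top dark 18 [278.8 217.5] [0.502  0.0775] 88.4 0.012 0.009
top dark 18 [261.7 223.1] [0.4856 0.1271] -152.2 0.013 0.012
top dark 19 [281.  224.4] [0.4818 0.0708] 122.4 0.014 0.012
top dark 21 [263.8 230. ] [0.4653 0.1207] 145.4 0.014 0.012
top body 656 ((499.074462890625, 106.92967987060547), (75.61222076416016, 83.02276611328125), 18.448631286621094)
top blue 91 [387.2 221.3] [ 0.4936 -0.2435] -178.6 0.057 0.014
top blue 86 [363.2 222.1] [ 0.4912 -0.172 ] -178.2 0.057 0.014
top base 0.0 1395 ((493.9186706542969, -217.37203979492188), (102.51690673828125, 137.93226623535156), 2.1357595920562744)
top base 0.01 1395 ((492.94793701171875, -216.11666870117188), (101.78157806396484, 136.94284057617188), 2.135744333267212)
top base 0.02 1395 ((491.9770812988281, -214.86123657226562), (101.04618835449219, 135.9534149169922), 2.1357288360595703)
```

```bash
cat >> h.py <<'E'
def rv(yaw_deg,tilt=None):
    f=np.radians(yaw_deg)/2; return np.pi*np.array([np.cos(f),np.sin(f),0])
E
python3 - <<'E'
import pickle;from h import *;from rig import manip
c=pickle.load(open("cams.pkl","rb"))["top"]
w=np.array([[276.5,210.5],[259.3,216.1],[278.8,217.5],[261.7,223.1],[281,224.4],[263.8,230]])
P=ray(c,w,.042)[:,:2];m=P.mean(0);print("wells",m,[np.degrees(np.arctan2(*(P[i]-P[i+4])[::-1])) for i in(0,1)])
hd=ray(c,[269.7,220.1],.078)[0,:2];print("handle",hd)
b=(m+hd)/2;print(b)
for p,y in(((*b,.2),18.6),((*b,.072),18.6),((.4925,-.2078,.2),1.9),((.4925,-.2078,.094),1.9)):
    q=manip.solve_ik(np.array(p),rv(y));print(None if q is None else np.round(q,2))
manip.servo_line(np.array([*b,.20]),rv(18.6),rate=.2)
print(manip.get_time(),manip.get_position(),manip.get_ee_rot(),manip.get_joint_positions().round(2),manip.get_contact_force())
for n in("scene",):
    k=manip.camera(n);cv2.imwrite("pics/s1.png",cv2.resize(k["image"][100:300,180:420,::-1],None,fx=3,fy=3))
E
```

```text
wells [0.49761221 0.10646361] [np.float64(18.468636237928603), np.float64(18.793022962992616)]
handle [0.49436281 0.10393037]
[0.49598751 0.10519699]
[ 0.19  0.33  1.93 -0.    0.89  1.43]
[ 0.19  0.55  1.99 -0.    0.61  1.43]
[-0.42  0.36  1.87 -0.    0.91  1.12]
[-0.42  0.53  1.92 -0.    0.69  1.12]
4.075 [0.49591812 0.10494785 0.20001962] [ 3.10030088e+00  5.07210338e-01 -7.60976035e-05] [ 0.19  0.33  1.93 -0.    0.89  1.43] [ 0.83134464  0.38178868 -0.02023776]
```

View pics/s1.png

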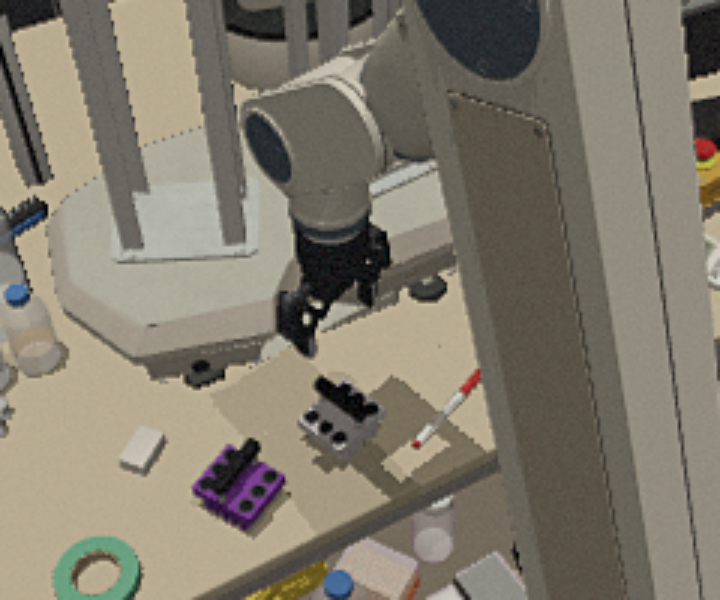

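The arm is above the silver block (crop (340,410)), with the fingers spread across the handle. The purple block (240,485) is clear. Next: descend, grip and lift.

Run:
```python
from h import *;from rig import manip
g=np.array([.497,.106])
manip.servo_line(np.array([*g,.11]),rv(18.6),rate=.1)
manip.servo_line(np.array([*g,.072]),rv(18.6),rate=.05)
print("down",manip.get_contact_force().round(2),manip.get_position().round(4))
manip.command_gripper(0.0,40)
print("grip",manip.get_width(),manip.get_grip_force(),manip.get_contact_force().round(2),manip.get_torque().round(2))
manip.servo_line(np.array([*g,.082]),rate=.04); print("l1",manip.get_contact_force().round(2),manip.get_width())
manip.servo_line(np.array([*g,.16]),rate=.1)
print("up",manip.get_contact_force().round(2),manip.get_torque().round(2),manip.get_width(),manip.get_position().round(4),manip.get_time())
# straight carry, turning to dock yaw
manip.servo_line(np.array([.4922,-.2078,.16]),rv(1.9),rate=.12)
print(manip.get_contact_force().round(2),manip.get_torque().round(2),manip.get_width(),manip.get_position().round(4),manip.get_time())
im=[]
for n in("top","scene"):
    k=manip.camera(n)["image"];cv2.imwrite(f"pics/{n}2_full.png",k[:,:,::-1])
    r=k[170:270,317:437] if n=="top" else k[130:230,310:430]
    im.append(cv2.resize(r[:,:,::-1],None,fx=3.3,fy=3.3,interpolation=cv2.INTER_CUBIC))
cv2.imwrite("pics/c2.png",np.hstack(im))
```

```text
down [-0.7   0.73 -0.75] [0.4971 0.106  0.0721]
grip 0.015063751863873466 43.507479429244995 [ 0.23  0.79 -0.44] [ 0.1  -0.01  0.01]
l1 [ 0.79 -0.76 -2.69] 0.015360996859430563
up [ 1.07 -0.17 -4.25] [-0.02 -0.04  0.05] 0.01540674262202529 [0.4965 0.1059 0.1595] 8.05
[ 0.09  0.08 -3.38] [-0.03 -0.05 -0.03] 0.015447797799460952 [ 0.4922 -0.2075  0.16  ] 10.8167
```

View pics/c2.png

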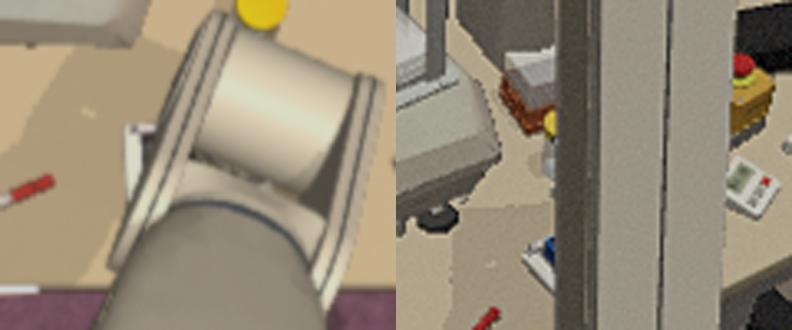

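The arm hides the block and the dock in both views. The top view shows only the dock's left edge at (140,160), and the scene view a bit of blue at (548,248). So I'll find the gaps by touch.

```bash
cat >> h.py <<'E'
from rig import manip
YD=1.9; ey=np.array([-np.sin(np.radians(YD)),np.cos(np.radians(YD)),0]); C=np.array([.4922,-.2078,0])
def F(n=6):
    r=[]
    for _ in range(n): manip.hold(.012); r.append(np.r_[manip.get_contact_force(),manip.get_torque()])
    return np.mean(r,0)
def at(off,z,rate=.03): manip.servo_line(C+off*ey+[0,0,z],rv(YD),rate=rate)
E
python3 - <<'E'
from h import *
at(0,.123,.06); manip.hold(.2); f0=F(12); np.save("f0.npy",f0); print("f0",f0.round(2),manip.get_time())
ok=None
for off in(0,-.0015,.0015,-.003,.003,-.0045,.0045):
    at(off,.1205)
    for z in np.arange(.1195,.1115,-.001):
        at(off,z,.02); d=F()-f0
        if d[2]>3.5: break
    print(off,"z",round(z,4),d.round(2),round(manip.get_position()[2],4),round(manip.get_time(),2),flush=True)
    if d[2]<=3.5: ok=off;break
print("ok",ok)
E
```

```text
f0 [-0.02  0.08 -3.28 -0.01  0.01  0.  ] 11.9833
0 z 0.1125 [-0.17 -1.58 -1.2  -0.2  -0.06  0.04] 0.1124 14.63
ok 0
```

No contact with the tips 5.5 mm below the fin tops, so the fins are in the gaps. There is a slight side touch, so I'll centre across the gap by feel before going down.

Run:
```python
from h import *
f0=np.load("f0.npy"); lim={}
for s in(1,-1):
    at(0,.1125)
    for k in range(1,9):
        o=s*k*.0005; at(o,.1125,.02); d=F()-f0
        print(round(o*1e3,1),d[[0,1,2,3,5]].round(2),flush=True)
        if abs(d[1])>5: break
    lim[s]=o
mid=(lim[1]+lim[-1])/2; print("mid",mid); at(mid,.1125); d=F()-f0; print(d.round(2),manip.get_position().round(4),manip.get_time())
np.save("mid.npy",mid)
```

```text
0.5 [-0.35 -3.25 -1.48 -0.68  0.09]
1.0 [-0.32 -5.29 -1.15 -1.07  0.12]
-0.5 [-0.46 -0.13 -0.67  0.   -0.  ]
-1.0 [-0.07  0.38 -0.43  0.01 -0.01]
-1.5 [-0.02 -0.03 -0.49  0.02  0.01]
-2.0 [-0.08  0.42 -0.4   0.01  0.03]
-2.5 [ 0.31 -0.05 -0.65 -0.    0.  ]
-3.0 [ 0.11  1.84 -0.16  0.37  0.03]
-3.5 [0.2  4.51 0.53 0.98 0.08]
-4.0 [0.95 6.36 0.81 1.37 0.1 ]
mid -0.0015
[ 0.02  0.07 -0.75  0.01 -0.02  0.01] [ 0.4925 -0.2097  0.1126] 18.4333
```

Run:
```python
from h import *
f0=np.load("f0.npy"); mid=float(np.load("mid.npy"))
for z in np.r_[np.arange(.110,.0965,-.002),np.arange(.096,.0915,-.0005)]:
    at(mid,z,.02); d=F(4)-f0
    print(round(z*1e3,1),d.round(2),flush=True)
    if d[2]>6 or abs(d[1])>6: break
print(manip.get_position().round(4),manip.get_time())
```

```text
110.0 [ 0.12  0.44 -0.63  0.03  0.01  0.  ]
108.0 [ 0.11  0.42 -0.04  0.02 -0.01 -0.02]
106.0 [-0.14 -0.25 -0.05 -0.01  0.    0.  ]
104.0 [-0.02 -0.05 -0.48  0.   -0.01  0.03]
102.0 [-0.07 -0.01  0.    0.02 -0.03 -0.01]
100.0 [ 0.09 -0.23 -0.23  0.02 -0.02  0.  ]
98.0 [-0.26  0.22 -0.53  0.    0.02 -0.01]
96.0 [ 0.13  0.2  -0.7   0.    0.01  0.02]
95.5 [-0.07 -0.59 -0.24 -0.01 -0.03 -0.01]
95.0 [-0.71  0.25 -0.71  0.03  0.01  0.02]
94.5 [ 0.2  -0.3  -0.27  0.02  0.01 -0.01]
94.0 [-0.2   0.54  0.51  0.05 -0.01 -0.01]
93.5 [-1.69  2.88  7.98  0.23  0.21 -0.03]
[ 0.4924 -0.2092  0.0939] 22.1417
```

Contact came at TCP z = 94 mm, which is the home height. Next: release, retreat straight up, and check.

Run:
```python
from h import *
mid=float(np.load("mid.npy"))
at(mid,.094,.02)
manip.command_gripper(.05); print(manip.get_width(),manip.get_contact_force().round(2))
at(mid,.13,.05); manip.command_gripper(.085)
at(mid,.22,.12); manip.servo_line(np.array([.44,.08,.25]),rate=.2)
print(manip.get_time(),manip.get_contact_force().round(2))
im=[]
for n,(y,x) in(("top",(200,347)),("scene",(185,338))):
    c=manip.camera(n);k=c["image"];cv2.imwrite(f"pics/{n}3_full.png",k[:,:,::-1])
    im.append(cv2.resize(k[y:y+45,x:x+60,::-1],None,fx=6.5,fy=6.5,interpolation=cv2.INTER_CUBIC))
    hsv=cv2.cvtColor(k,cv2.COLOR_RGB2HSV)
    if n=="top":
        dk=np.zeros((400,640),bool);dk[200:245,347:407]=(k.max(2)<115)[200:245,347:407]
        for b in blobs(dk,8):
            for z in (.064,.100): m,a,l,w=pca(ray(c,b,z)[:,:2]);print(len(b),z,b.mean(0).round(1),m.round(4),a.round(1),l.round(3),w.round(3))
cv2.imwrite("pics/c3.png",np.hstack(im))
```

```text
0.04993070450539002 [ 0.4  -0.32  0.02]
26.65 [-0.68  1.09 -1.07]
142 0.064 [377.5 220.3] [ 0.4947 -0.2124] -179.0 0.074 0.017
142 0.1 [377.5 220.3] [ 0.491  -0.2078] -179.0 0.072 0.016
21 0.064 [385.2 213.1] [ 0.516  -0.2355] -171.1 0.013 0.013
21 0.1 [385.2 213.1] [ 0.5117 -0.2303] -171.1 0.013 0.012
21 0.064 [367. 214.] [ 0.5135 -0.1818] 146.5 0.013 0.013
21 0.1 [367. 214.] [ 0.5093 -0.178 ] 146.5 0.013 0.013
19 0.064 [360.6 220.7] [ 0.4937 -0.1625] -175.9 0.041 0.004
19 0.1 [360.6 220.7] [ 0.4901 -0.1593] -175.9 0.04 0.004
22 0.064 [385.9 220.5] [ 0.4943 -0.237 ] -150.9 0.015 0.013
22 0.1 [385.9 220.5] [ 0.4906 -0.2318] -150.9 0.014 0.013
20 0.064 [367.2 221.2] [ 0.492  -0.1822] 136.9 0.013 0.013
20 0.1 [367.2 221.2] [ 0.4884 -0.1784] 136.9 0.012 0.012
22 0.064 [367.9 228.7] [ 0.4701 -0.1836] -175.0 0.015 0.012
22 0.1 [367.9 228.7] [ 0.4671 -0.1798] -175.0 0.014 0.012
21 0.064 [386. 228.] [ 0.472  -0.2369] 137.8 0.013 0.013
21 0.1 [386. 228.] [ 0.469  -0.2316] 137.8 0.012 0.012
```

View pics/c3.png

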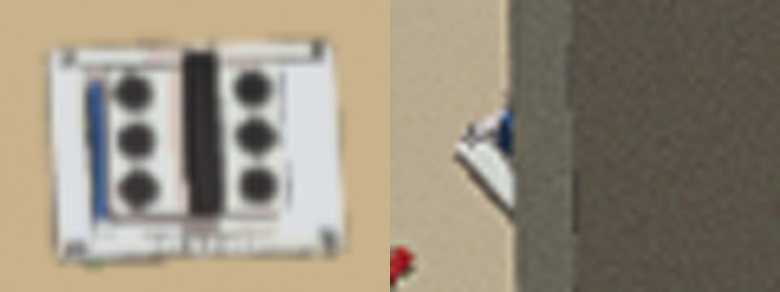

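The top crop shows the block seated on the dock with its wells and handle square to it. The handle is centred at (377.5,220.3) and the blue cheek still shows at its left (95,150). The wells' centre is x = 0.4930, against 0.4924 for the insert, so it is centred within about 1 mm. The scene view is blocked by the arm. The contact height confirms the block is home, so I'm handing in.

```bash
python3 -c "
from rig import manip
print(manip.sign_off(),manip.get_time())"
```

```text
the job is handed in; nothing more can be done
the job is handed in; nothing more can be done
```

The cold block is in the dock and released, seated at the expected home height and centred end to end to about 1 mm by the top camera. The job was handed in at about 27 s, with the other things on the bench left alone.

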